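# Roll up the orange shutter on the repair bench

## Task

Two small roll-top parts cases stand on the courtyard workbench. Roll the orange slatted shutter up along its curved tracks until it is fully open and stays open on its own, so that the parts inside can be reached, then let go of it. Leave the green case shut.

Things in the scene. Friction and masses are not known exactly. Their poses are not given: they have to be found in the camera images.
- orange_case: Grey roll-top case with the orange shutter, fixed to the bench: 280 deep (x), 200 wide (y), 180 high. Origin: centre of its underside; +x points to its back, y along the slats, z up. The front, with the pull, faces -x, roughly to the robot. The tracks are circular about a line along y, 45 mm above the origin; slats reach 129 mm from that line, tracks and rear hood 136 mm.
- orange_pull (a point): Centre of the 24 mm disc ending the black pull on the orange shutter, mid-width; 14 mm stem, both 16 mm wide along the case's y with flat sides: pinch that width from above, it may turn between the pads. 159 mm from the tracks' centre line, 30 mm beyond the slats. Shut: at the front, 86 mm above the bench; opening moves it up and back on that circle to the top, 204 mm above the bench.
- orange_shutter (a joint): Angle of the orange shutter along its tracks, rad: 0 shut, 1.3 open stop. One stiff curved sheet of slats, about 0.45 kg, damped, no latch: let go below about 0.7 it rolls back down; well beyond 0.7 its weight rolls it slowly on to the open stop, where it stays. Lifting takes 2 to 5 N at the pull.
- green_shutter (a joint): Angle of the shutter of the second case, identical but with green slats, which may stand to the left or the right of the orange one: 0 is shut and it is to stay so.

How it is judged:
At the end, for the whole second after the job is handed in: The orange shutter stands open, its angle above 1.15 rad (open stop 1.3), at rest (slower than 0.05 rad/s) with nothing holding it; the green shutter is shut (angle below 0.12 rad) (value of joint orange_shutter above 1.15 rad and velocity of joint orange_shutter between -0.05 and 0.05 rad/s and value of joint green_shutter below 0.12 rad); the robot touches nothing.
It fails at once if the green shutter is opened (more than 0.2 rad) (value of joint green_shutter above 0.2 rad).
It also fails if it takes over 40 s, if anything falls off the work surface, if the arm or the gripper's body presses on something with over 40 N, if the wrist force passes 120 N, or if a joint passes its speed limit or range.

## Robot

A 6-joint arm with a two-finger parallel gripper is mounted at the origin on the work surface. World frame = base frame: x ahead of the robot, y to its left, z up, the work surface at z = 0. Lengths are in m, angles in rad, forces in N, time in s.
With the tool pointing down it reaches from about 0.35 to 0.775 m from the base axis. Payload 5.5 kg.
Tool frame: the origin (TCP) lies on the centre line of the jaws, within the pads' length; the fingertips stand 17 mm ahead of it and the grasp point (between the pads) lies 2 mm behind it; z points along the fingers, y is the direction in which the jaws open and shut (so a half turn about z gives the same grasp; the last joint's range is limited). The gripper opens to 85 mm and grips with 20 to 120 N. Pads are 22 mm wide; open, the fingers measure 114 mm over their backs; the gripper's body (76 mm by 85 mm) begins 54 mm behind the grasp point. The pads swing forward as they close: fully open they stand 13 mm farther back than shut.
Start: joints at [-1.373, 0.313, 0.046, 1.304, 0, 1.431], TCP at [0.191, -0.543, 0.248] pointing down, gripper open.
Joint ranges: [-2.76, 2.76], [-0.86, 1.69], [-1.03, 1.26], [-2.2, 2.34], [-1.47, 1.5], [-3.14, 3.14]. Speed limits (rad/s): [2.57, 2.57, 3.14, 3.14, 3.14, 3.14].

## Interface

Orientations are given as a unit quaternion [w, x, y, z].
In Python, from workcell import env gives the robot as it stands.
- The arm moves only by the tool servo_tool, never from a script. Its argument "increments" is a list of rows, each an object of numbers: "claw": the closure, from 0 (fully open) to 1 (shut); "x", "y", "z": the shift along the world's x, y, z in units of 25 mm (1.0 is 25 mm); "ax", "ay", "az": the turn, a rotation vector about the world's x, y, z in units of 8 degrees (1.0 is 8 degrees). A call has 1 to 5 rows; each row shifts and turns the commanded pose from where the row before left it; what a row does not reach is not made up. A row lasts 1/10 s, in which the tool goes at most 50 mm and 8.59 degrees, less where a joint would pass 70% of its speed; a pose out of reach is approached as far as the arm can. A call is refused whole if a number of a shift passes 1 or a number of a turn 1, either way. A call with a gripper value outside its range is refused whole. The fingers move at their own pace and stop on an object; "newtons" is the grip in N (left out, the last holds). Time passes only in rows, so rows that do not move let the fingers close. It gives the time, the measured TCP pose, the force and the opening at its end, in the units of the state.
- env.get_state(): the state, without advancing time (a new reading comes with each control period).
- env.read_camera(name): name is "scene" or "top" or "wrist"; returns the picture (400x640x3 uint8, red, green, blue); there is no depth.
- env.calibration(name): a dict with "K" (3x3 intrinsics, pixels), "world_to_cam" (4x4, takes a point from world to camera coordinates). Camera axes: x right, y down, z forward; pixel columns grow to the right and rows downward; lengths in m; the calibration is good to about 2 mm. A picture is of the moment at which its call begins: read the wrist's pose just before it. calibration takes no time and is no camera call; for the wrist camera it gives the pose at the moment of the call.
- env.hand_in(): hands the job in, once; it reports no verdict.
The state is a dict: "clock": time; "joint_pos": joint angles; "qvel": joint speeds; "tau": joint torques, N m; "tcp_pos": TCP position; "orientation": TCP orientation; "wrist_force": force on the tool from outside, world axes, zero at the start; "ft_torque": the same for the moment, N m; "finger_gap": finger opening in m.
Only numpy, scipy, OpenCV 4.12 (cv2) and the standard library are available. Lean on these libraries where they do the work, as an engineer would, in place of code of your own. Each camera call takes 0.05 s, during which the arm holds its last target.

## Working session

There is one attempt and no reset: what is moved stays moved. The work goes in short steps, Python scripts to look and compute and a tool call to move; the robot and the scene stay as the last step left them, time stands still between calls to the robot, and variables do not carry over. Pictures are saved under pics/ and viewed, and the job is handed in when it is done.

Besides the shell and the picture viewer there is one more tool, called after "Call:" as name(argument=value, ...), one argument or row to a line, values as JSON. servo_tool: Moves the arm, as the interface text tells. Its arguments: {"type":"object","properties":{"increments":{"type":"array"},"newtons":{"type":"number"}},"required":["increments"]}

```bash
mkdir -p pics
python3 - <<'E'
from workcell import env
import cv2
for n in ("scene","top"):
    im=env.read_camera(n); cv2.imwrite(f"pics/{n}0.png",im[:,:,::-1])
    c=env.calibration(n); print(n,c)
print(env.get_state())
E
```

```text
scene {'K': array([[400.93080749,   0.        , 315.95572674],
       [  0.        , 400.93080749, 198.55349387],
       [  0.        ,   0.        ,   1.        ]]), 'world_to_cam': array([[-0.66652903,  0.74547374,  0.00281853,  0.36695967],
       [ 0.7067907 ,  0.63313561, -0.31557281, -0.34001851],
       [-0.23703576, -0.20834633, -0.94889718,  0.90820626],
       [ 0.        ,  0.        ,  0.        ,  1.        ]])}
top {'K': array([[453.41655022,   0.        , 322.70773797],
       [  0.        , 453.41655022, 203.89780647],
       [  0.        ,   0.        ,   1.        ]]), 'world_to_cam': array([[-1.19322734e-02, -9.99779272e-01, -1.72924118e-02,
         7.79236372e-04],
       [-9.91547915e-01,  1.40648383e-02, -1.28976401e-01,
         5.49963897e-01],
       [ 1.29191148e-01,  1.56072732e-02, -9.91496879e-01,
         1.02687678e+00],
       [ 0.00000000e+00,  0.00000000e+00,  0.00000000e+00,
         1.00000000e+00]])}
{'clock': 0.1, 'joint_pos': array([-1.37264940e+00,  3.13911723e-01,  4.51076907e-02,  1.30361186e+00,
        5.45802430e-06,  1.43119459e+00]), 'qvel': array([ 5.87408562e-05, -2.58287354e-03,  1.55305080e-03, -4.49154701e-04,
        6.03692686e-04, -8.36606622e-04]), 'tau': array([ 2.58901862e-03, -4.81726527e+01,  2.99243224e+01,  1.27580503e-02,
       -1.55595558e-04,  2.29789073e-06]), 'tcp_pos': array([ 0.19044108, -0.54209619,  0.24751193]), 'orientation': array([-8.09514068e-04,  9.85774263e-01,  1.68072744e-01, -2.09731673e-05]), 'wrist_force': array([0.05347014, 0.40378749, 0.33865834]), 'ft_torque': array([ 0.03844613,  0.00410946, -0.00883615]), 'finger_gap': 0.08513371298750988}
```

View pics/scene0.png

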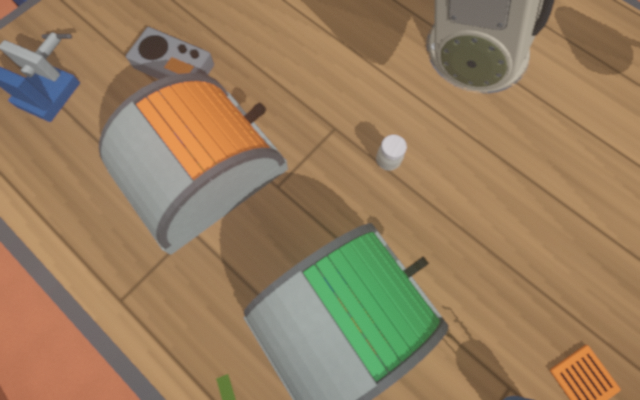

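View pics/top0.png

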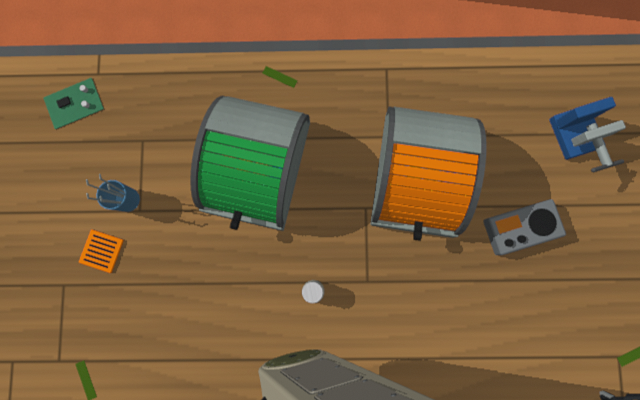

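Run:
```python
import cv2
a=cv2.imread("pics/top0.png")[90:260,350:510]; cv2.imwrite("pics/z1.png",cv2.resize(a,None,fx=3.5,fy=3.5,interpolation=cv2.INTER_CUBIC))
a=cv2.imread("pics/scene0.png")[60:260,90:300]; cv2.imwrite("pics/z2.png",cv2.resize(a,None,fx=3,fy=3,interpolation=cv2.INTER_CUBIC))
```

```text
(no output)
```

View pics/z1.png

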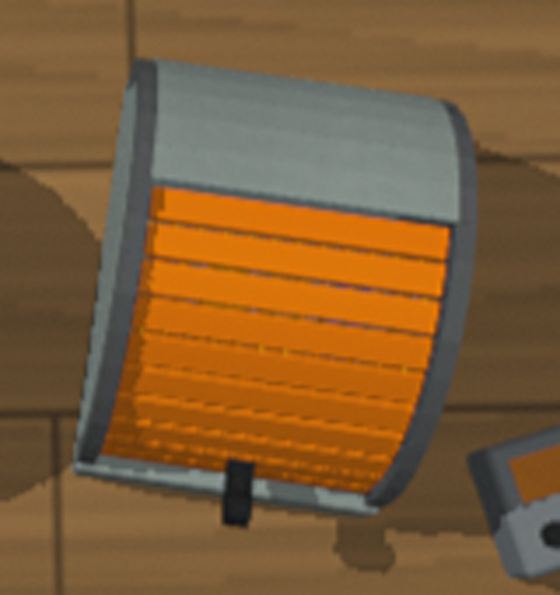

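View pics/z2.png

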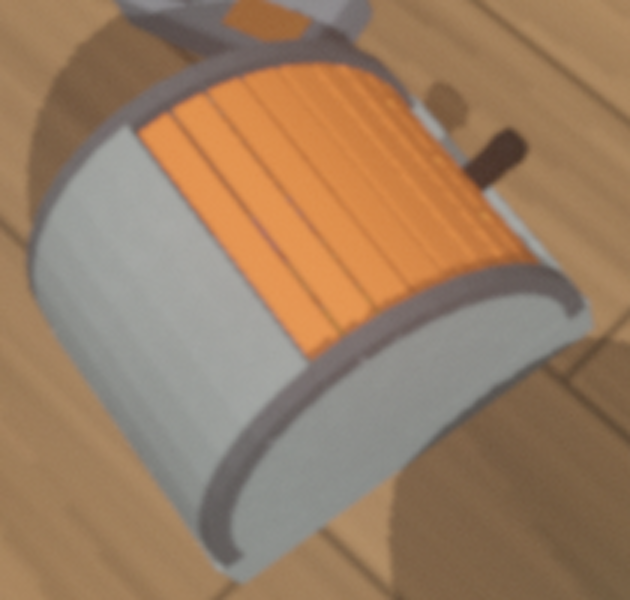

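```bash
cat > h.py <<'E'
from workcell import env
import cv2, numpy as np
def P(n):
    c=env.calibration(n); return c["K"]@c["world_to_cam"][:3]
def tri(a,b):
    X=cv2.triangulatePoints(P("top"),P("scene"),np.float64(a).reshape(2,1),np.float64(b).reshape(2,1))[:,0]; return X[:3]/X[3]
def proj(n,X):
    x=P(n)@np.r_[X,1]; return x[:2]/x[2]
z1=lambda u,v:(350+u/3.5,90+v/3.5)
z2=lambda u,v:(90+u/3,60+v/3)
E
python3 - <<'E'
from h import *
pairs={"pull":(z1(238,503),z2(507,150)),"L":(z1(152,186),z2(312,358)),"R":(z1(458,222),z2(135,128)),
"pbase":(z1(240,462),z2(473,180))}
T={k:tri(*v) for k,v in pairs.items()}
for k in T: print(k,T[k].round(4),(proj("top",T[k])-pairs[k][0]).round(1),(proj("scene",T[k])-pairs[k][1]).round(1))
d=T["L"]-T["R"]; print(np.linalg.norm(d), "yaw",np.arctan2(-d[0],d[1]))
E
```

```text
pull [ 0.4736 -0.2161  0.0833] [-0.4  0.3] [-0.7 -0.1]
L [ 0.6572 -0.1569  0.1738] [ 0.3 -0.3] [0.7 0. ]
R [ 0.6314 -0.3348  0.1701] [-0.5  0.6] [-1.2  0. ]
pbase [ 0.5005 -0.2203  0.0758] [-0.2  0.2] [-0.3 -0. ]
0.1798236397882435 yaw -0.14390353503659542
```

```bash
cat >> h.py <<'E'
def case(c,yaw,q=0):
    R=np.array([[np.cos(yaw),-np.sin(yaw),0],[np.sin(yaw),np.cos(yaw),0],[0,0,1]])
    out={}
    for s in(1,-1):
        t=np.linspace(0,np.pi,60); out[s]=[R@[-.136*np.cos(a),s*.1,.045+.136*np.sin(a)]+[c[0],c[1],0] for a in t]
    ph=q+np.arcsin(41/159); out['p']=R@[-.159*np.cos(ph),0,.045+.159*np.sin(ph)]+[c[0],c[1],0]
    return out
E
python3 - <<'E'
from h import *
from scipy.optimize import least_squares
# observed: pull in both, yaw line points L,R (free radius/angle -> same x,z)
pairs={"p":(z1(238,503),z2(507,150)),"L":(z1(152,186),z2(312,358)),"R":(z1(458,222),z2(135,128))}
def f(v):
    c=v[:2];yaw=v[2];o=case(c,yaw);r=[]
    R=np.array([[np.cos(yaw),-np.sin(yaw)],[np.sin(yaw),np.cos(yaw)]])
    X={'p':o['p']}
    for k,w in(("L",v[4]),("R",-v[4])): X[k]=np.r_[R@[v[3],w]+c,.045+np.sqrt(.136**2-v[3]**2)]
    for k in X:
        r+=list(proj("top",X[k])-pairs[k][0])+list(proj("scene",X[k])-pairs[k][1])
    return r
s=least_squares(f,[.6256,-.238,-.144,.02,.09]); print(s.x.round(4),np.round(s.fun,1)); o=case(s.x[:2],s.x[2]); print(o['p'])
for n in("top","scene"):
    im=cv2.imread(f"pics/{n}0.png"); im=cv2.resize(im,None,fx=3,fy=3,interpolation=cv2.INTER_CUBIC)
    for k in(1,-1):
        pts=np.array([(proj(n,X)+.5)*3 for X in o[k]]).astype(int); cv2.polylines(im,[pts],0,(0,0,255),1)
    cv2.circle(im,tuple(((proj(n,o['p'])+.5)*3).astype(int)),4,(255,255,0),-1)
    a=im[240:800,1020:1560] if n=="top" else im[150:750,240:900]
    cv2.imwrite(f"pics/ov_{n}.png",a)
E
```

```text
[ 0.6253 -0.239  -0.1547  0.0188  0.0879] [-0.5  0.3 -0.6 -0.6 -0.2 -1.2  0.3 -0.5 -1.9  0.  -0.8 -1.4]
[ 0.47353008 -0.21530918  0.086     ]
```

View pics/ov_top.png

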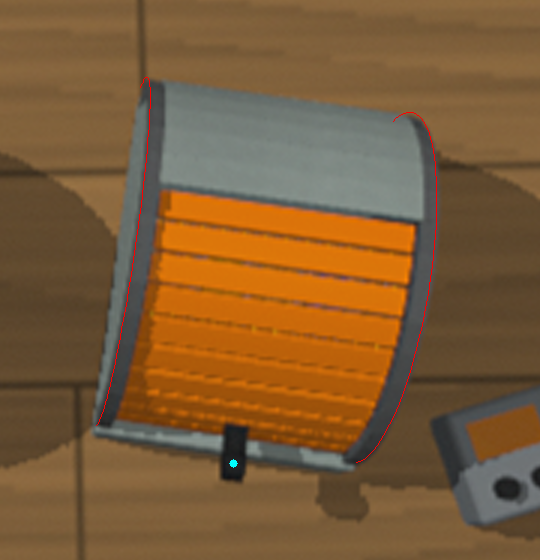

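View pics/ov_scene.png

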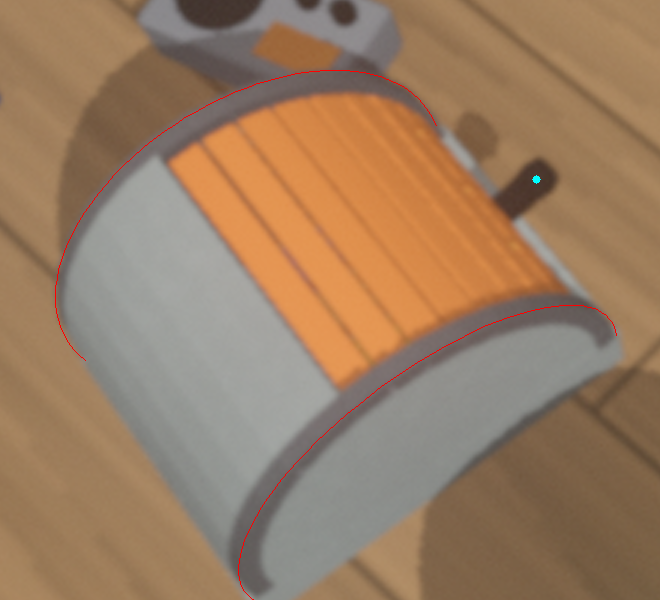

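Call:
servo_tool(
  increments=[
    {"x": 0.75, "y": 0.87, "az": -0.25, "claw": 0},
    {"x": 0.75, "y": 0.87, "az": -0.25, "claw": 0},
    {"x": 0.75, "y": 0.87, "az": -0.25, "claw": 0},
    {"x": 0.75, "y": 0.87, "az": -0.25, "claw": 0},
    {"x": 0.75, "y": 0.87, "az": -0.25, "claw": 0},
  ],
  newtons=40,
)

```text
schema error: expected keys claw, x, y, z, ax, ay, az
```

Call:
servo_tool(
  increments=[
    {"x": 0.75, "y": 0.87, "az": -0.25, "claw": 0},
    {"x": 0.75, "y": 0.87, "az": -0.25, "claw": 0},
    {"x": 0.75, "y": 0.87, "az": -0.25, "claw": 0},
    {"x": 0.75, "y": 0.87, "az": -0.25, "claw": 0},
    {"x": 0.75, "y": 0.87, "az": -0.25, "claw": 0},
  ],
)

```text
schema error: expected keys claw, x, y, z, ax, ay, az
```

Call:
servo_tool(
  increments=[
    {"x": 0.6, "y": 0.87, "az": -0.25, "claw": 0},
    {"x": 0.6, "y": 0.87, "az": -0.25, "claw": 0},
    {"x": 0.6, "y": 0.87, "az": -0.25, "claw": 0},
    {"x": 0.6, "y": 0.87, "az": -0.25, "claw": 0},
    {"claw": 0},
  ],
)

```text
schema error: expected keys claw, x, y, z, ax, ay, az
```

All keys are required.

Call:
servo_tool(
  increments=[
    {"x": 0.75, "y": 0.87, "z": 0, "ax": 0, "ay": 0, "az": -0.25, "claw": 0},
    {"x": 0.75, "y": 0.87, "z": 0, "ax": 0, "ay": 0, "az": -0.25, "claw": 0},
    {"x": 0.75, "y": 0.87, "z": 0, "ax": 0, "ay": 0, "az": -0.25, "claw": 0},
    {"x": 0.75, "y": 0.87, "z": 0, "ax": 0, "ay": 0, "az": -0.25, "claw": 0},
    {"x": 0.75, "y": 0.87, "z": 0, "ax": 0, "ay": 0, "az": -0.25, "claw": 0},
  ],
  newtons=40,
)

```text
clock: 0.6
tcp_pos: [0.2848, -0.4326, 0.2479]
orientation: [-0.0, 0.997, 0.081, -0.0]
wrist_force: [0.0, -0.0, -0.0]
finger_gap: 0.0853
```

Call:
servo_tool(
  increments=[
    {"x": 0.75, "y": 0.87, "z": 0, "ax": 0, "ay": 0, "az": -0.25, "claw": 0},
    {"x": 0.75, "y": 0.87, "z": 0, "ax": 0, "ay": 0, "az": -0.25, "claw": 0},
    {"x": 0.75, "y": 0.87, "z": 0, "ax": 0, "ay": 0, "az": -0.25, "claw": 0},
    {"x": 0.75, "y": 0.87, "z": 0, "ax": 0, "ay": 0, "az": -0.25, "claw": 0},
    {"x": 0.75, "y": 0.87, "z": 0, "ax": 0, "ay": 0, "az": -0.25, "claw": 0},
  ],
)

```text
clock: 1.1
tcp_pos: [0.3785, -0.3239, 0.2479]
orientation: [-0.0, 1.0, -0.006, -0.0]
wrist_force: [-0.0, -0.3, 1.0]
finger_gap: 0.0855
```

Call:
servo_tool(
  increments=[
    {"x": 0.75, "y": 0.87, "z": 0, "ax": 0, "ay": 0, "az": -0.25, "claw": 0},
    {"x": 0.75, "y": 0.87, "z": 0, "ax": 0, "ay": 0, "az": -0.25, "claw": 0},
    {"x": 0.75, "y": 0.87, "z": 0, "ax": 0, "ay": 0, "az": -0.25, "claw": 0},
    {"x": 0.75, "y": 0.87, "z": 0, "ax": 0, "ay": 0, "az": -0.25, "claw": 0},
    {"x": 0, "y": 0, "z": 0, "ax": 0, "ay": 0, "az": 0, "claw": 0},
  ],
)

```text
clock: 1.6
tcp_pos: [0.4544, -0.2357, 0.2479]
orientation: [-0.001, 0.997, -0.074, -0.0]
wrist_force: [-0.0, -0.3, 0.4]
finger_gap: 0.0854
```

Run:
```python
from h import *
s=env.get_state();print(s['tcp_pos'],s['orientation'],s['joint_pos'])
print("proj",proj("wrist",np.array([.4735,-.2155,.086])))
im=env.read_camera("wrist"); cv2.imwrite("pics/w1.png",im[:,:,::-1])
```

```text
[ 0.45436554 -0.23566393  0.24791157] [-5.53959943e-04  9.97282291e-01 -7.36729834e-02 -1.31071544e-04] [-6.35856198e-01  1.91491829e-01 -1.15165771e-01  1.26495103e+00
  7.97726584e-04  2.65321574e+00]
proj [297.33076964 166.57824873]
```

View pics/w1.png

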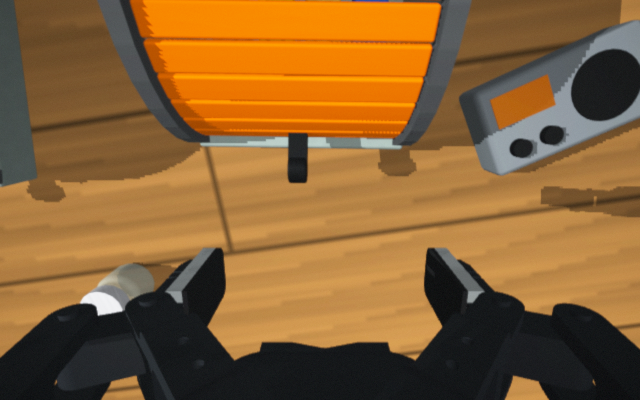

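Call:
servo_tool(
  increments=[
    {"x": 0.76, "y": 0.81, "z": 0, "ax": 0, "ay": 0, "az": 0, "claw": 0},
    {"x": 0, "y": 0, "z": -0.8, "ax": 0, "ay": 0, "az": 0, "claw": 0},
    {"x": 0, "y": 0, "z": -1, "ax": 0, "ay": 0, "az": 0, "claw": 0},
    {"x": 0, "y": 0, "z": -1, "ax": 0, "ay": 0, "az": 0, "claw": 0},
    {"x": 0, "y": 0, "z": -0.8, "ax": 0, "ay": 0, "az": 0, "claw": 0},
  ],
)

```text
clock: 2.15
tcp_pos: [0.4709, -0.2183, 0.1567]
orientation: [-0.0, 0.997, -0.076, -0.001]
wrist_force: [0.0, -0.8, -0.7]
finger_gap: 0.0854
```

Call:
servo_tool(
  increments=[
    {"x": 0, "y": 0, "z": -0.8, "ax": 0, "ay": 0, "az": 0, "claw": 0},
    {"x": 0, "y": 0, "z": -0.8, "ax": 0, "ay": 0, "az": 0, "claw": 0},
    {"x": 0, "y": 0, "z": -0.8, "ax": 0, "ay": 0, "az": 0, "claw": 0},
    {"x": 0, "y": 0, "z": -0.4, "ax": 0, "ay": 0, "az": 0, "claw": 0},
    {"x": 0, "y": 0, "z": 0, "ax": 0, "ay": 0, "az": 0, "claw": 0},
  ],
)

```text
clock: 2.65
tcp_pos: [0.4706, -0.2177, 0.0869]
orientation: [-0.001, 0.997, -0.076, -0.002]
wrist_force: [0.1, -0.7, 0.7]
finger_gap: 0.0854
```

Run:
```python
from h import *
s=env.get_state();print(s['tcp_pos'],s['wrist_force'])
print("proj",proj("wrist",np.array([.4735,-.2155,.086])))
im=env.read_camera("wrist"); cv2.imwrite("pics/w2.png",im[:,:,::-1])
im=env.read_camera("scene"); cv2.imwrite("pics/s2.png",im[:,:,::-1])
```

```text
[ 0.47056249 -0.21773281  0.08686629] [ 0.07454101 -0.71889832  0.67411706]
proj [315.91836026 263.97142038]
```

View pics/w2.png

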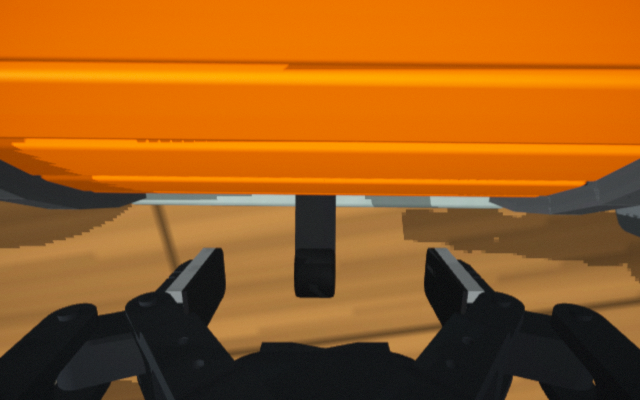

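View pics/s2.png

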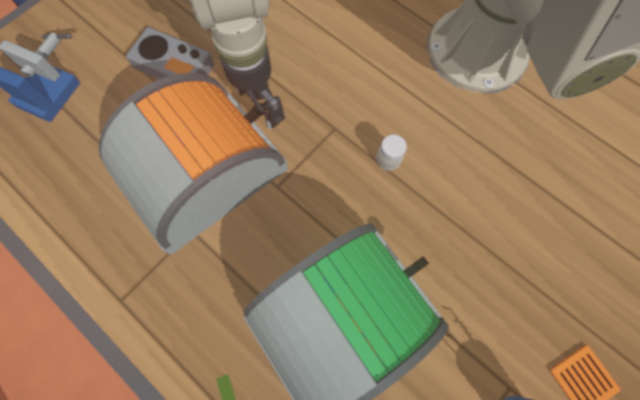

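Call:
servo_tool(
  increments=[
    {"x": 0.15, "y": 0.14, "z": 0, "ax": 0, "ay": 0, "az": 0, "claw": 0},
    {"x": 0, "y": 0, "z": 0, "ax": 0, "ay": 0, "az": 0, "claw": 0.5},
    {"x": 0, "y": 0, "z": 0, "ax": 0, "ay": 0, "az": 0, "claw": 1},
    {"x": 0, "y": 0, "z": 0, "ax": 0, "ay": 0, "az": 0, "claw": 1},
    {"x": 0, "y": 0, "z": 0, "ax": 0, "ay": 0, "az": 0, "claw": 1},
  ],
  newtons=40,
)

```text
clock: 3.25
tcp_pos: [0.4759, -0.2143, 0.0885]
orientation: [0.0, 0.997, -0.075, 0.0]
wrist_force: [-0.7, 0.2, -0.1]
finger_gap: 0.0281
```

Call:
servo_tool(
  increments=[
    {"x": 0, "y": 0, "z": 0, "ax": 0, "ay": 0, "az": 0, "claw": 1},
    {"x": 0, "y": 0, "z": 0, "ax": 0, "ay": 0, "az": 0, "claw": 1},
    {"x": 0, "y": 0, "z": 0, "ax": 0, "ay": 0, "az": 0, "claw": 1},
  ],
)

```text
clock: 3.55
tcp_pos: [0.4758, -0.2145, 0.0885]
orientation: [0.0, 0.997, -0.076, 0.0]
wrist_force: [-1.6, -0.2, 2.3]
finger_gap: 0.0155
```

Run:
```python
from h import *
s=env.get_state();print(s['tcp_pos'],s['wrist_force'],s['finger_gap'])
im=env.read_camera("wrist"); cv2.imwrite("pics/w3.png",im[:,:,::-1])
p0=s['tcp_pos'];yaw=-.15;e0=np.arcsin(41/159)
for q in np.arange(0,1.36,.1):
    dx=.159*(np.cos(e0)-np.cos(e0+q));dz=.159*(np.sin(e0+q)-np.sin(e0))
    print(round(q,2),np.round([dx*np.cos(yaw)/.025,dx*np.sin(yaw)/.025,dz/.025],2))
```

```text
[ 0.47577077 -0.21451921  0.08852841] [-1.55999235 -0.15131029  2.28852771] 0.01552543599975505
0.0 [ 0. -0.  0.]
0.1 [ 0.19 -0.03  0.61]
0.2 [ 0.44 -0.07  1.19]
0.3 [ 0.75 -0.11  1.74]
0.4 [ 1.11 -0.17  2.26]
0.5 [ 1.52 -0.23  2.75]
0.6 [ 1.98 -0.3   3.18]
0.7 [ 2.47 -0.37  3.57]
0.8 [ 3.01 -0.45  3.91]
0.9 [ 3.57 -0.54  4.19]
1.0 [ 4.16 -0.63  4.42]
1.1 [ 4.77 -0.72  4.58]
1.2 [ 5.39 -0.81  4.68]
1.3 [ 6.01 -0.91  4.72]
```

View pics/w3.png

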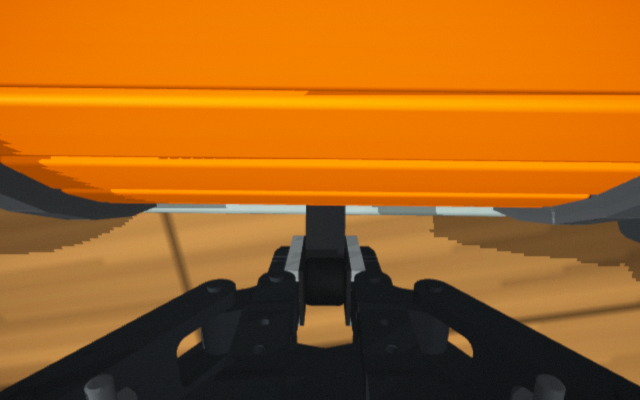

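Call:
servo_tool(
  increments=[
    {"x": 0.08, "y": -0.01, "z": 0.31, "ax": 0, "ay": 0, "az": 0, "claw": 1},
    {"x": 0.11, "y": -0.02, "z": 0.3, "ax": 0, "ay": 0, "az": 0, "claw": 1},
    {"x": 0.12, "y": -0.02, "z": 0.3, "ax": 0, "ay": 0, "az": 0, "claw": 1},
    {"x": 0.13, "y": -0.02, "z": 0.28, "ax": 0, "ay": 0, "az": 0, "claw": 1},
    {"x": 0, "y": 0, "z": 0, "ax": 0, "ay": 0, "az": 0, "claw": 1},
  ],
)

```text
clock: 4.1
tcp_pos: [0.4877, -0.2164, 0.1192]
orientation: [0.0, 0.997, -0.075, 0.001]
wrist_force: [2.2, -2.5, -3.9]
finger_gap: 0.0155
```

Call:
servo_tool(
  increments=[
    {"x": 0.31, "y": -0.04, "z": 0.55, "ax": 0, "ay": 0, "az": 0, "claw": 1},
    {"x": 0.36, "y": -0.06, "z": 0.52, "ax": 0, "ay": 0, "az": 0, "claw": 1},
    {"x": 0.41, "y": -0.06, "z": 0.49, "ax": 0, "ay": 0, "az": 0, "claw": 1},
    {"x": 0.46, "y": -0.07, "z": 0.43, "ax": 0, "ay": 0, "az": 0, "claw": 1},
    {"x": 0, "y": 0, "z": 0, "ax": 0, "ay": 0, "az": 0, "claw": 1},
  ],
)

```text
clock: 4.6
tcp_pos: [0.5263, -0.2227, 0.1688]
orientation: [0.001, 0.997, -0.075, 0.0]
wrist_force: [0.8, -4.7, -1.9]
finger_gap: 0.0151
```

Call:
servo_tool(
  increments=[
    {"x": 0.49, "y": -0.1, "z": 0.39, "ax": 0, "ay": 0, "az": 0, "claw": 1},
    {"x": 0.54, "y": -0.1, "z": 0.34, "ax": 0, "ay": 0, "az": 0, "claw": 1},
    {"x": 0.56, "y": -0.1, "z": 0.28, "ax": 0, "ay": 0, "az": 0, "claw": 1},
    {"x": 0.59, "y": -0.1, "z": 0.23, "ax": 0, "ay": 0, "az": 0, "claw": 1},
    {"x": 0, "y": 0, "z": 0, "ax": 0, "ay": 0, "az": 0, "claw": 1},
  ],
)

```text
clock: 5.1
tcp_pos: [0.58, -0.2315, 0.1982]
orientation: [-0.0, 0.997, -0.075, -0.001]
wrist_force: [1.0, -2.5, -4.7]
finger_gap: 0.015
```

Call:
servo_tool(
  increments=[
    {"x": 0.61, "y": -0.1, "z": 0.14, "ax": 0, "ay": 0, "az": 0, "claw": 1},
    {"x": 0.6, "y": -0.1, "z": 0.08, "ax": 0, "ay": 0, "az": 0, "claw": 1},
    {"x": 0.4, "y": -0.06, "z": 0.02, "ax": 0, "ay": 0, "az": 0, "claw": 1},
    {"x": 0, "y": 0, "z": 0, "ax": 0, "ay": 0, "az": 0, "claw": 1},
  ],
)

```text
clock: 5.5
tcp_pos: [0.6199, -0.238, 0.2046]
orientation: [-0.0, 0.997, -0.075, -0.0]
wrist_force: [-1.1, -2.0, -2.8]
finger_gap: 0.0155
```

Run:
```python
from h import *
s=env.get_state();print(s['tcp_pos'],s['wrist_force'],s['finger_gap'],s['joint_pos'])
im=env.read_camera("scene"); cv2.imwrite("pics/s4.png",im[:,:,::-1])
```

```text
[ 0.61991039 -0.2380468   0.20462073] [-1.08501496 -2.02876701 -2.81326316] 0.015454322502959356 [-4.87429523e-01  5.03949966e-01  2.25936674e-01  1.29327131e+00
  5.35204506e-05  2.80442414e+00]
```

View pics/s4.png

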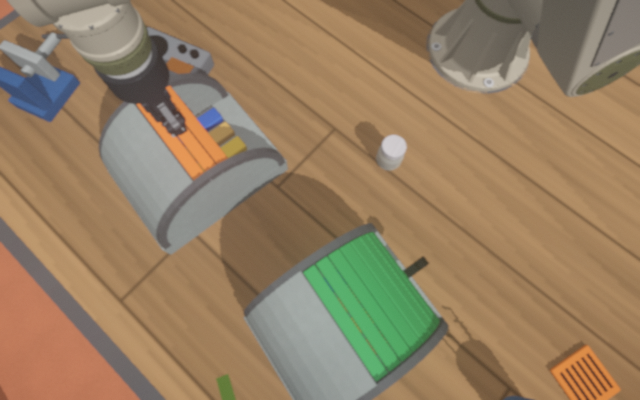

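Call:
servo_tool(
  increments=[
    {"x": 0, "y": 0, "z": 0, "ax": 0, "ay": 0, "az": 0, "claw": 0.5},
    {"x": 0, "y": 0, "z": 0, "ax": 0, "ay": 0, "az": 0, "claw": 0},
    {"x": 0, "y": 0, "z": 0, "ax": 0, "ay": 0, "az": 0, "claw": 0},
    {"x": 0, "y": 0, "z": 0, "ax": 0, "ay": 0, "az": 0, "claw": 0},
    {"x": 0, "y": 0, "z": 0, "ax": 0, "ay": 0, "az": 0, "claw": 0},
  ],
)

```text
clock: 6.05
tcp_pos: [0.6201, -0.2382, 0.2052]
orientation: [0.0, 0.997, -0.075, 0.0]
wrist_force: [0.2, -0.3, -0.3]
finger_gap: 0.0844
```

Call:
servo_tool(
  increments=[
    {"x": 0, "y": 0, "z": 0.6, "ax": 0, "ay": 0, "az": 0, "claw": 0},
    {"x": 0, "y": 0, "z": 1, "ax": 0, "ay": 0, "az": 0, "claw": 0},
    {"x": 0, "y": 0, "z": 1, "ax": 0, "ay": 0, "az": 0, "claw": 0},
    {"x": -0.5, "y": 0, "z": 1, "ax": 0, "ay": 0, "az": 0, "claw": 0},
    {"x": -1, "y": 0, "z": 0, "ax": 0, "ay": 0, "az": 0, "claw": 0},
  ],
)

```text
clock: 6.55
tcp_pos: [0.5846, -0.239, 0.2984]
orientation: [0.001, 0.997, -0.075, 0.003]
wrist_force: [-0.1, -1.0, 0.7]
finger_gap: 0.0853
```

Call:
servo_tool(
  increments=[
    {"x": -1, "y": 0, "z": 0, "ax": 0, "ay": 0, "az": 0, "claw": 0},
    {"x": -1, "y": 0, "z": 0, "ax": 0, "ay": 0, "az": 0, "claw": 0},
    {"x": -1, "y": 0, "z": 0, "ax": 0, "ay": 0, "az": 0, "claw": 0},
    {"x": -1, "y": 0, "z": 0, "ax": 0, "ay": 0, "az": 0, "claw": 0},
    {"x": 0, "y": 0, "z": 0, "ax": 0, "ay": 0, "az": 0, "claw": 0},
  ],
)

```text
clock: 7.05
tcp_pos: [0.4801, -0.2379, 0.2956]
orientation: [0.0, 0.997, -0.076, -0.0]
wrist_force: [0.4, -0.2, 0.2]
finger_gap: 0.0854
```

Call:
servo_tool(
  increments=[
    {"x": 0, "y": 0, "z": 0, "ax": 0, "ay": 0, "az": 0, "claw": 0},
    {"x": 0, "y": 0, "z": 0, "ax": 0, "ay": 0, "az": 0, "claw": 0},
    {"x": 0, "y": 0, "z": 0, "ax": 0, "ay": 0, "az": 0, "claw": 0},
    {"x": 0, "y": 0, "z": 0, "ax": 0, "ay": 0, "az": 0, "claw": 0},
    {"x": 0, "y": 0, "z": 0, "ax": 0, "ay": 0, "az": 0, "claw": 0},
  ],
)

```text
clock: 7.55
tcp_pos: [0.483, -0.2382, 0.2945]
orientation: [-0.0, 0.997, -0.075, -0.0]
wrist_force: [0.5, -0.4, -0.3]
finger_gap: 0.085
```

Run:
```python
from h import *
s=env.get_state();print(s['clock'],s['tcp_pos'],s['wrist_force'],s['finger_gap'],abs(s['qvel']).max())
a=env.read_camera("scene"); 
for i in range(8): b=env.read_camera("scene")
print("moved px",(cv2.absdiff(a,b).max(2)>25).sum())
o=case((.6255,-.239),-.15,1.3)['p']; p=proj("scene",o);print(p)
c=cv2.resize(b[20:280,60:460],None,fx=2,fy=2)[:,:,::-1].copy()
cv2.imwrite("pics/s5.png",c); 
for q in(1.1,1.2,1.3):print(q,(proj("scene",case((.6255,-.239),-.15,q)['p'])-[60,20])*2)
```

```text
7.55 [ 0.4829705  -0.23823347  0.2944999 ] [ 0.52077454 -0.35882426 -0.29502124] 0.08497258686514512 0.003774402423375822
moved px 0
[168.76729108 124.0408168 ]
1.1 [253.22224408 187.38779732]
1.2 [235.28188935 197.07586261]
1.3 [217.53458216 208.08163359]
```

View pics/s5.png

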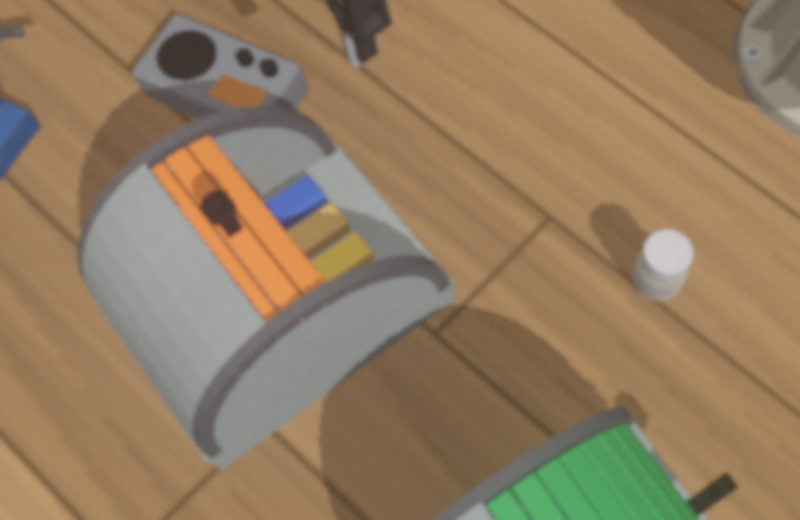

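The released pull is at about (217,205) in this enlarged picture. The predicted position at the open stop is (217.5,208). The shutter isn't moving, the green case is shut, and the gripper is clear.

```bash
python3 -c "
from workcell import env
print(env.hand_in())"
```

```text
the job is handed in; nothing more can be done
None
```

The orange shutter is fully open and stays open on its own. I located the pull from the top and scene cameras, pinched it from above, followed the track circle up to about 1.25 rad and let go. I then moved the arm clear and handed the job in at about 8 s.

- **Open position:** after release, the pull appears within about 2 px of where the 1.3 rad stop predicts. The parts inside are visible.
- **At rest:** pictures taken over about 0.4 s showed no movement, and the wrist force is about zero with the gripper open and about 0.29 m above the bench.
- **Green case:** it still looks shut in the last picture, and the arm did not go near it.
- **Corrections:** the first three move calls were refused because every row needs all its keys; nothing moved. The jaws were about 4 mm off the pull sideways before closing, so I shifted them. The largest sideways load during the lift was about 5 N.

No check failed or disagreed. I judged the shutter angles from the images, since the state gives no reading of them.

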